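# Press the sprung plate of the filter cell home and level

### The arm

A 7-joint arm with a two-finger parallel gripper is mounted at the origin on a cart in front of the work surface, level with it; the furniture and walls round the work are solid. World frame = base frame: x ahead of the robot, y to its left, z up, the work surface at z = 0. Lengths are in m, angles in rad, forces in N, time in s.
With the tool pointing down it reaches from about 0.4 to 0.85 m from the base axis. Payload 10.4 kg.
Tool frame: the origin (TCP) lies at the very end of the fingers, on their centre line; the grasp point (between the pads) lies 19 mm behind it; x points along the fingers, y is the direction in which the jaws open and shut, and the axes are right-handed (so a half turn about x gives the same grasp; the last joint's range is limited). The gripper opens to 85 mm and grips with 20 to 120 N. Pads are 22 mm wide; open, the fingers measure 114 mm over their backs; the gripper's body (76 mm by 85 mm) begins 54 mm behind the grasp point. The pads swing forward as they close: fully open they stand 13 mm farther back than shut.
Start: joints at [1.299, 0.332, -0.065, 1.46, 0.022, 1.35, -0.088], TCP at [0.154, -0.606, 0.231] pointing down, gripper open.
Joint ranges: [-2.6, 2.6], [-0.5, 2.12], [-1.47, 1.34], [0.16, 2.42], [-1.27, 4.41], [0.06, 2.06], [-2.6, 2.6]. Speed limits (rad/s): [2.22, 2.22, 2.79, 2.79, 3.14, 3.14, 3.14].

### API

Orientations are given as a unit quaternion [x, y, z, w].
In Python, from workcell import monitor, camera, ticket, regions_of gives the robot as it stands.
- The arm moves only by the tool step_arm, never from a script. Its argument "increments" is a list of rows, each a list of 5 numbers: the finger opening in m, from 0 to 0.0854, then the shift along the world's x, y, z in m, then the turn about the world's z in rad. A call has 1 to 12 rows; each row shifts and turns the commanded pose from where the row before left it; what a row does not reach is not made up. A row lasts 1/12 s, in which the tool goes at most 41.7 mm and 7.16 degrees, less where a joint would pass 70% of its speed; a pose out of reach is approached as far as the arm can. A call with a gripper value outside its range is refused whole. The fingers move at their own pace and stop on an object; "force" is the grip in N (left out, the last holds). Time passes only in rows, so rows that do not move let the fingers close. It gives the time, the measured TCP pose, the force and the opening at its end, in the units of the state.
- monitor.get_obs(): the state, without advancing time (a new reading comes with each control period).
- camera(name): name is "scene" or "top" or "wrist"; returns a dict with "color" (384x512x3 uint8, red, green, blue), "range_z" (384x512 float32, m along the optical axis (not along the pixel's ray), 0 where there is no reading), "fx", "fy", "cx", "cy" (pixels), "cam_to_world" (4x4, takes a point from camera to world coordinates). Camera axes: x right, y up, looking along -z (the intrinsics and any distortion apply to the point x, -y, -z); pixel columns grow to the right and rows downward; lengths in m; the calibration is good to about 2 mm. A picture is of the moment at which its call begins.
- ticket.hand_in(): hands the job in, once; it reports no verdict.
Trained networks look in a picture, given as the dict that the camera call returned (one of the last four; its "shot" number tells which), for a name from the list of things; names that differ only in an ending like _2 or _b are one class to them, and where a whole thing is asked for, a point or a joint stands for the part that bears it (a point fixed in the world has none). Each returns a list of dicts, best first, with "p" (0 to 1); they miss things now and then, are a little off and sometimes report something else, mostly with a low value. They report only what shows in the picture. A call takes as long as a camera call. They do not tell look-alikes from the thing itself.
- regions_of(picture, query): "region" (384x512 bool, what is visible of it) and "centre" ([row, column] in pixels, amid what is visible of it).
The state is a dict: "clock": time; "joint_pos": joint angles; "joint_velocities": joint speeds; "tau": joint torques, N m; "position": TCP position; "ee_rot": TCP orientation; "ft_force": force on the tool from outside, world axes, zero at the start; "torque": the same for the moment, N m; "grip_width": opening from 0.0 (shut) to 1.0 (fully open).
Only numpy, scipy, OpenCV 4.12 (cv2) and the standard library are available. Lean on these libraries where they do the work, as an engineer would, in place of code of your own. Each camera call takes 0.05 s, during which the arm holds its last target. There are 200 camera calls.

### The job

The brass plate in the filter cell sits crooked on its spring. Take the tamper by its blue handle, lower its flat face into the cell and press squarely and gently down until the plate bottoms out level, keep it there for two seconds with a steady push of about 17 newtons, never letting a push on it reach 35, then lift off and stand the tamper upright back in its grey holder, leaving the plate level and the things around undisturbed.

Things in the scene. Friction and masses are not known exactly. Their poses are not given: they have to be found in the camera images.
- filter_cell: round aluminium housing with an open bore, fixed to the bench: 88 mm across, 60 mm high, on a flange 108 mm across; bore 60 mm across, open at the top. Origin: centre of its underside, on the bore's axis; z up
- press_plate: brass disc, 57 mm across and 5 mm thick, in the cell's bore. Origin: centre of its upper face, z square to that face. At the start this face is 32 to 54 mm above the bench (at least 5 mm below the rim) and tilted 0.05 to 0.11 rad; the disc tips with slight friction about its origin and stays as it is left
- cell_rim (a point): centre of the cell's mouth, on the bore's axis, 60 mm above the bench. Below it the plate goes down against a spring and friction, needing less than 9 N, by 10 to 22 mm (differs each time and cannot be read), then meets a firm rubber stop where the force climbs by about 10 N per mm. Let go, the plate rises part way
- tamper: tamper, 125 mm tall, 0.17 to 0.29 kg, standing upright in its holder: flat steel disc 50 mm across and 12 mm thick, above it a slim neck, and from 50 to 125 mm a plain round blue handle 26 mm across with a thin black band near its lower end. Origin: centre of the flat underside, z up along the handle
- tamper_holder: grey round cup fixed to the bench, 72 mm across and 13 mm high, with a recess 58 mm across whose floor is 5 mm above the bench. Origin: centre of its underside
- holder_floor (a point): centre of the floor of the holder's recess, 5 mm above the bench, where the tamper's underside belongs
- timer: white digital timer, 64 x 64 x 19 mm, loose on the bench; leave it alone. Origin: centre of its underside
- beaker_50: small clear glass beaker, 52 x 57 x 60 mm, loose on the bench; leave it alone. Origin: centre of its underside
- petri_c: clear petri dish, 59 mm across and 13 mm high, loose on the bench; leave it alone. Origin: centre of its underside
- pencil: red pencil, 139 mm long and 7 mm thick, loose on the bench; leave it alone. Origin: centre of its underside
There are look-alikes about, which are no part of the job. Leave any green, pink or purple look-alike of the filter_cell alone.

How it is judged:
On the way, in this order (a step that is already met when the one before it is completed fails the run):
1. the tamper is lifted out of its holder (height (world z) of tamper above 0.055 m), for 0.1 s.
2. the tamper, within 0.06 rad of upright, keeps the plate bottomed out (a push of 12 to 23 N, more than the spring can take up) and level within 0.035 rad, for 1.5 s (contact force between tamper and press_plate between 12 and 23 N and angle between press_plate's own z axis and vertical below 0.035 rad and angle between tamper's own z axis and vertical below 0.06 rad), for 1.5 s.
At the end, for the whole second after the job is handed in: the tamper stands released and still in the recess of its holder (within 7 mm of its centre, underside within 3 mm of its floor, upright within 0.05 rad), and the brass plate lies level within 0.04 rad (horizontal distance between tamper and holder_floor below 0.007 m and z of tamper in the frame of holder_floor below 0.003 m and angle between tamper's own z axis and vertical below 0.05 rad and linear speed of tamper below 0.02 m/s and angle between press_plate's own z axis and vertical below 0.04 rad); the robot touches nothing.
It fails at once if anything pushes on the plate with 35 N or more (contact force between press_plate and anything else above 35 N).
It fails at once if the timer, beaker, petri dish or pencil is moved by more than 15 mm (distance of any of timer, beaker_50, petri_c, pencil from where it was at the start of the episode above 0.015 m).
It also fails if it takes over 58 s, if anything falls off the work surface, if the arm or the gripper's body presses on something with over 40 N, if the wrist force passes 120 N, or if a joint passes its speed limit or range.

## Working session

There is one attempt and no reset: what is moved stays moved. The work goes in short steps, Python scripts to look and compute and a tool call to move; the robot and the scene stay as the last step left them, time stands still between calls to the robot, and variables do not carry over. Pictures are saved under pics/ and viewed, about 8 in all and at most 12, crops included, and the job is handed in when it is done.

Besides the shell and the picture viewer there is one more tool, called after ">>>" by a JSON object that holds its "name" and its "arguments", one argument or row to a line. step_arm: Moves the arm, as the interface text tells. Its arguments: {"type":"object","properties":{"increments":{"type":"array"},"force":{"type":"number"}},"required":["increments"]}

```bash
mkdir -p pics
cat > h.py <<'E'
import numpy as np, cv2
from workcell import monitor, camera, ticket, regions_of
def pts(p):
    z=p["range_z"]; v,u=np.mgrid[:z.shape[0],:z.shape[1]]
    c=np.stack([(u-p["cx"])/p["fx"]*z,-(v-p["cy"])/p["fy"]*z,-z],-1)
    T=np.array(p["cam_to_world"]); return c@T[:3,:3].T+T[:3,3]
def save(p,n): cv2.imwrite("pics/"+n,p["color"][:,:,::-1])
E
python3 - <<'E'
from h import *
o=monitor.get_obs(); print({k:np.round(v,3).tolist() for k,v in o.items()})
P=[]
for n in("scene","top"):
    p=camera(n); P.append(p); print([k for k in p], p["fx"],np.round(p["cam_to_world"],2).tolist())
    W=pts(p)
    for q in("filter_cell","press_plate","tamper","tamper_holder","timer","beaker_50","petri_c","pencil"):
        for r in regions_of(p,q):
            m=r["region"]&(p["range_z"]>0); w=W[m]
            print(n,q,round(r["p"],2),np.round(r["centre"]),m.sum(),np.round(np.percentile(w,[2,50,98],axis=0),3).tolist() if m.sum() else '')
im=np.vstack([p["color"] for p in P])[:,:,::-1]
cv2.imwrite("pics/a.png",cv2.resize(np.hstack([p["color"] for p in P])[:,:,::-1],(800,300),interpolation=cv2.INTER_AREA))
E
```

```text
{'clock': 0.0, 'joint_pos': [1.299, 0.333, -0.065, 1.461, 0.022, 1.35, -0.088], 'joint_velocities': [-0.0, -0.002, 0.001, 0.001, -0.001, 0.0, 0.0], 'tau': [-0.0, -62.544, 0.049, -39.161, 0.016, 0.01, -0.0], 'position': [0.154, -0.605, 0.231], 'ee_rot': [-0.702, -0.088, 0.702, -0.087], 'ft_force': [0.562, -0.664, 0.895], 'torque': [-0.02, -0.068, 0.009], 'grip_width': 0.998}
['color', 'range_z', 'fx', 'fy', 'cx', 'cy', 'cam_to_world', 'shot'] 418.17170832781153 [[0.55, 0.31, -0.77, -0.28], [-0.83, 0.23, -0.5, -0.7], [0.02, 0.92, 0.38, 0.49], [0.0, 0.0, 0.0, 1.0]]
scene filter_cell 0.97 [177. 208.] 803 [[0.599, 0.056, 0.001], [0.624, 0.085, 0.037], [0.683, 0.141, 0.06]]
scene filter_cell 0.97 [279. 332.] 2291 [[0.333, -0.484, 0.003], [0.356, -0.445, 0.043], [0.417, -0.396, 0.061]]
scene filter_cell 0.94 [166. 262.] 479 [[0.767, -0.024, 0.002], [0.795, 0.001, 0.047], [0.847, 0.061, 0.06]]
scene filter_cell 0.8 [228. 254.] 1459 [[0.415, -0.238, -0.0], [0.44, -0.203, 0.036], [0.506, -0.148, 0.06]]
scene press_plate 0.67 [263. 336.] 242 [[0.355, -0.456, 0.047], [0.389, -0.434, 0.049], [0.4
[... 1944 characters left out ...]
5 [[0.624, 0.081, 0.045], [0.648, 0.107, 0.049], [0.673, 0.132, 0.054]]
top press_plate 0.58 [236. 287.] 383 [[0.438, -0.212, 0.032], [0.464, -0.186, 0.038], [0.488, -0.16, 0.044]]
top tamper 0.75 [229. 196.] 289 [[0.46, 0.042, 0.013], [0.478, 0.058, 0.022], [0.503, 0.082, 0.133]]
top tamper_holder 0.8 [238. 202.] 230 [[0.448, 0.029, 0.0], [0.475, 0.051, 0.01], [0.516, 0.092, 0.018]]
top timer 0.65 [274. 253.] 593 [[0.341, -0.13, 0.009], [0.372, -0.096, 0.017], [0.406, -0.066, 0.022]]
top petri_c 0.97 [211. 370.] 391 [[0.501, -0.439, 0.01], [0.527, -0.411, 0.015], [0.554, -0.385, 0.019]]
top petri_c 0.17 [238. 288.] 361 [[0.439, -0.211, 0.032], [0.464, -0.186, 0.038], [0.488, -0.161, 0.043]]
```

View pics/a.png

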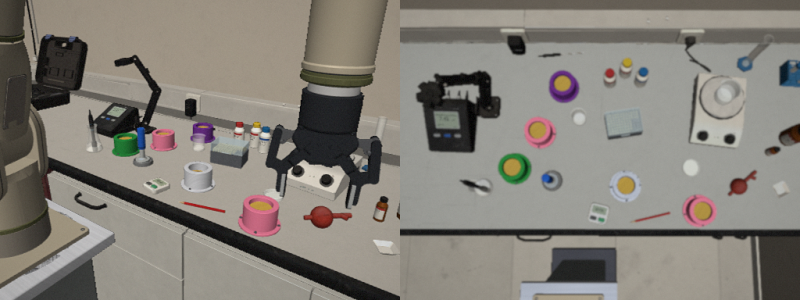

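The top view shows the plain aluminium cell at about (625,185) and the tamper in its holder at (550,180); the pink, green and purple cells are decoys. The cell is near (0.462,-0.187) and the tamper near (0.48,0.06). I'll move above the tamper.

>>> {"name": "step_arm", "arguments": {
  "increments": [
    [0.0854,0.03,0.015,0,0],
    [0.0854,0.03,0.015,0,0],
    [0.0854,0.03,0.015,0,0],
    [0.0854,0.03,0.015,0,0],
    [0.0854,0.03,0.015,0,0],
    [0.0854,0.03,0.015,0,0],
    [0.0854,0.03,0.015,0,0],
    [0.0854,0.03,0.015,0,0],
    [0.0854,0.01,0.035,0,0],
    [0.0854,0.01,0.035,0,0],
    [0.0854,0.01,0.035,0,0],
    [0.0854,0.01,0.035,0,0]
  ]
}}

```text
clock: 1.9
position: [0.4342, -0.3441, 0.2313]
ee_rot: [0.702, 0.088, -0.702, 0.088]
ft_force: [1.2, -1.2, 0.6]
grip_width: 0.999
```

>>> {"name": "step_arm", "arguments": {
  "increments": [
    [0.0854,0.005,0.035,0,0],
    [0.0854,0.005,0.035,0,0],
    [0.0854,0.005,0.035,0,0],
    [0.0854,0.005,0.035,0,0],
    [0.0854,0.005,0.035,0,0],
    [0.0854,0.005,0.035,0,0],
    [0.0854,0.005,0.035,0,0],
    [0.0854,0.005,0.035,0,0],
    [0.0854,0,0.035,0,0],
    [0.0854,0,0.035,0,0],
    [0.0854,0,0.02,0,0],
    [0.0854,0,0,0,0]
  ]
}}

```text
clock: 2.9
position: [0.4737, 0.0294, 0.2318]
ee_rot: [0.702, 0.09, -0.701, 0.09]
ft_force: [0.4, 1.2, 1.1]
grip_width: 1.001
```

```bash
cat >> h.py <<'E'
from scipy.optimize import least_squares
def circ(w,r=None):
    w=w[:,:2]; c=w.mean(0)
    f=lambda x:np.hypot(w[:,0]-x[0],w[:,1]-x[1])-(x[2] if r is None else r)
    s=least_squares(f,[*c,r or .03],loss="soft_l1",f_scale=.002); return np.round(s.x,4)
E
python3 - <<'E'
from h import *
for n in("wrist","scene","top"):
    p=camera(n); W=pts(p); save(p,f"b_{n}.png")
    if n=="wrist": print(np.round(p["cam_to_world"],3).tolist())
    d=np.hypot(W[...,0]-.48,W[...,1]-.06); v=p["range_z"]>0
    for lo,hi in((.116,.135),(.06,.11),(.008,.022),(-.003,.008)):
        m=v&(d<.045)&(W[...,2]>lo)&(W[...,2]<hi)
        if m.sum()>10: print(n,lo,m.sum(),np.round(np.percentile(W[m],[2,50,98],axis=0),4).tolist(),circ(W[m]))
    for q in("tamper","tamper_holder"):
        for r in regions_of(p,q)[:2]:
            print(n,q,round(r["p"],2),np.round(r["centre"]))
E
```

```text
[[0.253, 0.924, 0.287, 0.547], [-0.967, 0.242, 0.075, 0.048], [-0.0, -0.297, 0.955, 0.375], [0.0, 0.0, 0.0, 1.0]]
wrist 0.116 657 [[0.4724, 0.052, 0.1189], [0.4848, 0.0633, 0.1297], [0.4953, 0.0745, 0.1311]] [0.4844 0.0632 0.0091]
wrist 0.06 196 [[0.4859, 0.0509, 0.0626], [0.4941, 0.061, 0.0869], [0.4957, 0.0742, 0.1084]] [0.4827 0.0635 0.0128]
wrist 0.008 1195 [[0.4579, 0.0303, 0.0096], [0.4933, 0.0585, 0.016], [0.5162, 0.0938, 0.0208]] [0.4791 0.0639 0.0261]
wrist -0.003 1436 [[0.4403, 0.0178, -0.0012], [0.4896, 0.0455, 0.0005], [0.5226, 0.1026, 0.0067]] [0.4799 0.0616 0.0393]
wrist tamper 0.68 [155. 223.]
wrist tamper_holder 0.56 [136. 239.]
scene 0.116 65 [[0.4688, 0.0497, 0.1162], [0.4771, 0.0564, 0.1248], [0.4923, 0.0699, 0.1299]] [0.4806 0.0602 0.0095]
scene 0.06 169 [[0.4688, 0.0481, 0.0606], [0.474, 0.0539, 0.0842], [0.4904, 0.069, 0.1093]] [0.4825 0.0621 0.0122]
scene 0.008 198 [[0.4503, 0.0275, 0.0084], [0.472, 0.0511, 0.0136], [0.5134, 0.0869, 0.0204]] [0.4823 0.0606 0.0239]
scene -0.003 196 [[0.4389, 0.0182, -0.0024], [0.4593, 0.0404, -0.0], [0.5152, 0.098, 0.0075]] [0.4835 0.0632 0.0382]
scene tamper 0.65 [187. 183.]
scene tamper_holder 0.55 [211. 182.]
top 0.008 24 [[0.4589, 0.0292, 0.0089], [0.471, 0.0332, 0.0136], [0.484, 0.0393, 0.0155]] [0.4868 0.0764 0.0461]
top -0.003 100 [[0.445, 0.0171, -0.0028], [0.4666, 0.0281, 0.0014], [0.4853, 0.041, 0.0076]] [0.4678 0.0325 0.0132]
top tamper 0.7 [214. 372.]
top tamper_holder 0.62 [236. 204.]
```

View pics/b_wrist.png

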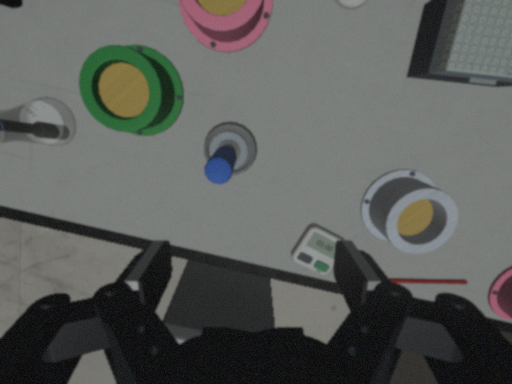

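The wrist view shows the tamper at (220,165) in its holder, with clear space for the jaws. Depth fits agree on (0.483,0.0625).

>>> {"name": "step_arm", "arguments": {
  "increments": [
    [0.0854,0.0045,0.0165,0,0],
    [0.0854,0.0045,0.0165,0,0],
    [0.0854,0,0,-0.02,0],
    [0.0854,0,0,-0.03,0],
    [0.0854,0,0,-0.03,0],
    [0.0854,0,0,-0.03,0],
    [0.0854,0,0,-0.02,0],
    [0.0854,0,0,-0.018,0],
    [0.0854,0,0,0,0],
    [0.0854,0,0,0,0]
  ]
}}

```text
clock: 4.18
position: [0.4825, 0.057, 0.0831]
ee_rot: [-0.701, -0.088, 0.702, -0.087]
ft_force: [-0.1, -1.2, 0.2]
grip_width: 0.999
```

Run:
```python
from h import *
o=monitor.get_obs(); t=np.array(o["position"])
p=camera("scene"); W=pts(p); save(p,"c.png")
# jaw direction
from scipy.spatial.transform import Rotation as R
r=R.from_quat(o["ee_rot"]).as_matrix(); print(np.round(r,3).tolist(),np.round(t,4))
d=np.array([.483,.0625,0])-t; d[2]=0; print("off along tool axes",np.round(r.T@d,4))
```

```text
[[-0.002, 0.246, -0.969], [0.0, -0.969, -0.246], [-1.0, -0.001, 0.001]] [0.4825 0.057  0.0831]
off along tool axes [ 0.     -0.0052 -0.0018]
```

View pics/c.png

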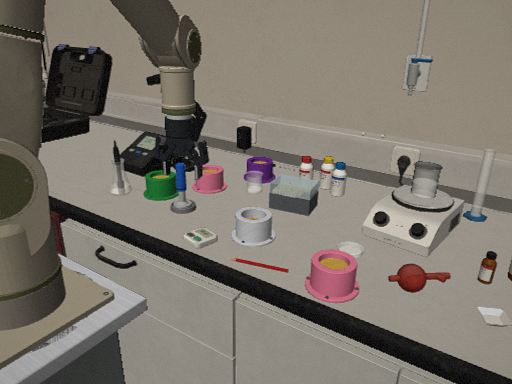

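The scene view shows the jaws straddling the blue handle at (181,175). I'll correct y by 5.5 mm, then close and lift.

>>> {"name": "step_arm", "arguments": {
  "increments": [
    [0.0854,0.0005,0.0055,0,0],
    [0.05,0,0,0,0],
    [0.03,0,0,0,0],
    [0.01,0,0,0,0],
    [0.01,0,0,0,0],
    [0.01,0,0,0,0],
    [0.01,0,0,0,0],
    [0.01,0,0,0,0],
    [0.01,0,0,0,0],
    [0.01,0,0,0,0]
  ],
  "force": 80
}}

```text
clock: 5.07
position: [0.4837, 0.0625, 0.0836]
ee_rot: [0.702, 0.088, -0.701, 0.088]
ft_force: [-1.0, -1.8, 4.2]
grip_width: 0.285
```

>>> {"name": "step_arm", "arguments": {
  "increments": [
    [0.01,0,0,0.005,0],
    [0.01,0,0,0.01,0],
    [0.01,0,0,0.02,0],
    [0.01,0,0,0.03,0],
    [0.01,0,0,0.03,0],
    [0.01,0,0,0.02,0],
    [0.01,0,0,0.005,0],
    [0.01,0,0,0,0],
    [0.01,0,0,0,0],
    [0.01,0,0,0,0]
  ]
}}

```text
clock: 5.9
position: [0.4825, 0.0626, 0.2018]
ee_rot: [-0.701, -0.088, 0.703, -0.088]
ft_force: [-0.1, 0.0, -2.1]
grip_width: 0.282
```

Run:
```python
from h import *
o=monitor.get_obs(); print(np.round(o["position"],4),np.round(o["ft_force"],1),np.round(o["torque"],2))
im=[]
for n in("scene","top","wrist"):
    p=camera(n); W=pts(p); v=p["range_z"]>0; im.append(p["color"])
    # holder
    d=np.hypot(W[...,0]-.4825,W[...,1]-.062)
    for lo,hi in((.009,.019),(.0025,.0085)):
        m=v&(d<.042)&(W[...,2]>lo)&(W[...,2]<hi)
        if m.sum()>10: print(n,"holder",lo,m.sum(),np.round(np.median(W[m],0),4),circ(W[m]), "r36",circ(W[m&(d>.031)],.0325))
    d=np.hypot(W[...,0]-.463,W[...,1]-.187*-1)
    for z0 in(.0,.004):
        m=v&(d<.048)&(W[...,2]>.057+z0)&(W[...,2]<.063+z0)
        if m.sum()>10: print(n,"rim",z0,m.sum(),np.round(W[m].mean(0),4),circ(W[m]),"r37",circ(W[m],.037))
    m=v&(d<.026)&(W[...,2]<.056)
    if m.sum()>20:
        A=np.c_[W[m][:,:2]-[.463,-.187],np.ones(m.sum())]; s=np.linalg.lstsq(A,W[m][:,2],rcond=None)[0]; print(n,"plate",m.sum(),np.round(s,4),W[m].mean(0).round(4))
    # tamper disc bottom / handle (scene)
    C=np.round(o["position"],4); d=np.hypot(W[...,0]-C[0],W[...,1]-C[1])
    for lo,hi in((.10,.125),(.125,.138),(.145,.18),(.18,.2),(.2,.22)):
        m=v&(d<.035)&(W[...,2]>lo)&(W[...,2]<hi)
        if m.sum()>10: print(n,"tamper",lo,m.sum(),np.round(W[m].min(0),4),np.round(W[m].max(0),4),circ(W[m],.025 if hi<.14 else .013))
cv2.imwrite("pics/d.png",cv2.resize(im[0][80:280,100:300,::-1],(600,600)))
```

```text
[0.4825 0.0626 0.2018] [-0.1  0.  -2.1] [0.02 0.   0.05]
scene holder 0.009 82 [0.4792 0.0571 0.0112] [0.482  0.0599 0.0315] r36 [0.4822 0.0605 0.0325]
scene holder 0.0025 175 [0.4863 0.0623 0.0045] [0.4793 0.0573 0.0289] r36 [0.4823 0.06   0.0325]
scene rim 0.0 270 [ 0.4615 -0.1906  0.059 ] [ 0.463  -0.1905  0.0373] r37 [ 0.4629 -0.1905  0.037 ]
scene tamper 0.1 15 [0.4583 0.0368 0.1213] [0.4855 0.0737 0.1244] [0.4836 0.0618 0.025 ]
scene tamper 0.125 129 [0.4531 0.0346 0.1251] [0.5062 0.0862 0.1378] [0.4836 0.0634 0.025 ]
scene tamper 0.145 95 [0.4688 0.0473 0.1452] [0.4897 0.0684 0.1795] [0.4846 0.0641 0.013 ]
scene tamper 0.18 78 [0.4668 0.0462 0.1805] [0.4915 0.0687 0.1999] [0.4825 0.0615 0.013 ]
scene tamper 0.2 131 [0.4648 0.0322 0.2005] [0.4978 0.0833 0.2197] [0.4822 0.057  0.013 ]
top holder 0.009 97 [0.4632 0.0448 0.0119] [0.4818 0.0626 0.031 ] r36 [0.4822 0.0617 0.0325]
top holder 0.0025 174 [0.4715 0.0493 0.005 ] [0.4871 0.0724 0.0309] r36 [0.4774 0.0599 0.0325]
top rim 0.0 402 [ 0.464  -0.1867  0.0601] [ 0.4642 -0.1866  0.0374] r37 [ 0.4641 -0.1866  0.037 ]
top rim 0.004
[... 373 characters left out ...]
0652 0.0051] [0.4894 0.0636 0.0187] r36 [0.4865 0.063  0.0325]
wrist rim 0.0 2412 [ 0.4677 -0.1859  0.06  ] [ 0.4661 -0.1858  0.0372] r37 [ 0.4661 -0.1858  0.037 ]
wrist rim 0.004 272 [ 0.4677 -0.1836  0.0613] [ 0.4659 -0.1856  0.0372] r37 [ 0.466  -0.1856  0.037 ]
wrist plate 824 [-0.0725  0.0504  0.0376] [ 0.4614 -0.1939  0.0374]
wrist tamper 0.125 1677 [0.4614 0.038  0.1251] [0.5074 0.0873 0.138 ] [0.4764 0.0613 0.025 ]
wrist tamper 0.145 299 [0.4811 0.0535 0.1451] [0.4953 0.0753 0.18  ] [0.4788 0.0615 0.013 ]
wrist tamper 0.18 514 [0.4823 0.0498 0.18  ] [0.4958 0.0756 0.1999] [0.4821 0.0623 0.013 ]
wrist tamper 0.2 1299 [0.482  0.0386 0.2   ] [0.4977 0.0886 0.22  ] [0.4832 0.0623 0.013 ]
```

View pics/d.png

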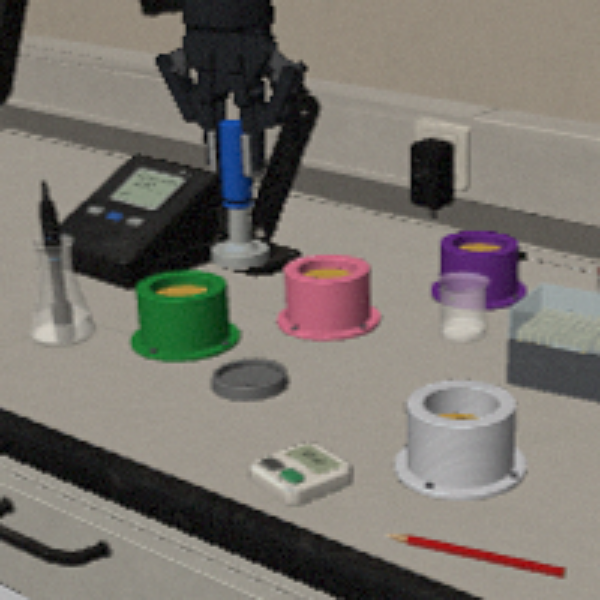

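The crop shows the tamper lifted clear and hanging upright (235,190), with the holder empty at (250,378). Next I'll go above the cell and look again.

>>> {"name": "step_arm", "arguments": {
  "increments": [
    [0.01,-0.001,-0.0115,0,0],
    [0.01,-0.002,-0.022,0,0],
    [0.01,-0.002,-0.025,0,0],
    [0.01,-0.002,-0.025,0,0],
    [0.01,-0.002,-0.025,0,0],
    [0.01,-0.002,-0.025,0,0],
    [0.01,-0.002,-0.025,0,0],
    [0.01,-0.002,-0.025,0,0],
    [0.01,-0.002,-0.025,0,0],
    [0.01,-0.002,-0.022,0,0],
    [0.01,-0.001,-0.015,0,0],
    [0.01,-0.001,-0.006,0,0]
  ]
}}

```text
clock: 7.05
position: [0.4616, -0.1912, 0.2025]
ee_rot: [-0.701, -0.087, 0.702, -0.087]
ft_force: [0.2, -0.6, -2.6]
grip_width: 0.283
```

>>> {"name": "step_arm", "arguments": {
  "increments": [
    [0.01,0,0,-0.02,0],
    [0.01,0,0,-0.02,0],
    [0.01,0,0,0,0],
    [0.01,0,0,0,0]
  ]
}}

```text
clock: 7.38
position: [0.4619, -0.1877, 0.1626]
ee_rot: [-0.701, -0.089, 0.702, -0.088]
ft_force: [-0.1, 0.2, -2.0]
grip_width: 0.283
```

Run:
```python
from h import *
o=monitor.get_obs(); C=np.array(o["position"]); print(np.round(C,4),np.round(o["ft_force"],1))
z0=C[2]-.0786; im=[]
for n in("scene","top","wrist"):
    p=camera(n); W=pts(p); v=p["range_z"]>0; im.append(p["color"])
    d=np.hypot(W[...,0]-.463,W[...,1]+.188)
    m=v&(d<.056)&(W[...,2]>.056)&(W[...,2]<.0645)
    if m.sum()>10: print(n,"rim",m.sum(),np.round(W[m].mean(0),4),circ(W[m],.037))
    d=np.hypot(W[...,0]-C[0],W[...,1]-C[1])
    for nm,lo,hi,r in(("disc",0.001,.011,.025),("disctop",.009,.017,.02),("handlelo",.052,.068,.013),("handlehi",.1,.122,.013)):
        m=v&(d<.035)&(W[...,2]>z0+lo)&(W[...,2]<z0+hi)
        if m.sum()>10: print(n,nm,m.sum(),circ(W[m],r))
cv2.imwrite("pics/e.png",np.hstack([cv2.resize(im[0][130:280,180:330,::-1],(400,400)),cv2.resize(im[2][100:300,250:450,::-1],(400,400))]))
```

```text
[ 0.4619 -0.1877  0.1626] [-0.1  0.2 -2. ]
scene rim 252 [ 0.4565 -0.1939  0.0588] [ 0.4618 -0.1911  0.037 ]
scene disc 115 [ 0.4622 -0.1876  0.025 ]
scene disctop 127 [ 0.4641 -0.1866  0.02  ]
scene handlelo 75 [ 0.462  -0.1883  0.013 ]
scene handlehi 222 [ 0.4605 -0.1909  0.013 ]
wrist rim 2747 [ 0.4784 -0.1843  0.0599] [ 0.4653 -0.1876  0.037 ]
wrist disc 120 [ 0.4624 -0.1883  0.025 ]
wrist disctop 1657 [ 0.4622 -0.1884  0.02  ]
wrist handlelo 302 [ 0.4625 -0.1886  0.013 ]
wrist handlehi 2700 [ 0.4637 -0.1887  0.013 ]
```

View pics/e.png

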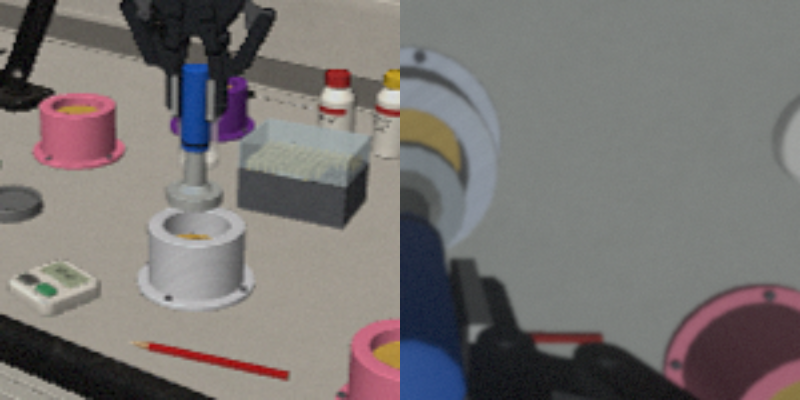

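The crop shows the tamper face centred over the mouth of the cell to within a couple of mm. I'll nudge it and lower into the bore, watching for side forces.

>>> {"name": "step_arm", "arguments": {
  "increments": [
    [0.01,0.0015,-0.001,0,0],
    [0.01,0,0,-0.01,0],
    [0.01,0,0,-0.01,0],
    [0.01,0,0,-0.006,0],
    [0.01,0,0,-0.004,0],
    [0.01,0,0,-0.004,0],
    [0.01,0,0,-0.004,0],
    [0.01,0,0,-0.002,0],
    [0.01,0,0,0,0],
    [0.01,0,0,0,0]
  ],
  "force": 100
}}

```text
clock: 8.37
position: [0.464, -0.1898, 0.1234]
ee_rot: [0.702, 0.088, -0.702, 0.088]
ft_force: [-0.2, -0.1, -1.6]
grip_width: 0.281
```

>>> {"name": "step_arm", "arguments": {
  "increments": [
    [0.01,0,0,-0.001,0],
    [0.01,0,0,-0.001,0],
    [0.01,0,0,-0.001,0],
    [0.01,0,0,-0.001,0],
    [0.01,0,0,0,0],
    [0.01,0,0,0,0]
  ]
}}

```text
clock: 8.87
position: [0.4639, -0.1898, 0.1193]
ee_rot: [-0.702, -0.088, 0.702, -0.088]
ft_force: [-0.7, -0.6, -1.3]
grip_width: 0.279
```

>>> {"name": "step_arm", "arguments": {
  "increments": [
    [0.01,0,0,-0.001,0],
    [0.01,0,0,-0.001,0],
    [0.01,0,0,-0.001,0],
    [0.01,0,0,-0.001,0],
    [0.01,0,0,-0.001,0],
    [0.01,0,0,-0.001,0],
    [0.01,0,0,-0.001,0],
    [0.01,0,0,-0.001,0],
    [0.01,0,0,0,0],
    [0.01,0,0,0,0]
  ]
}}

```text
clock: 9.7
position: [0.464, -0.1898, 0.1114]
ee_rot: [0.702, 0.088, -0.702, 0.088]
ft_force: [0.4, 1.1, 1.1]
grip_width: 0.282
```

>>> {"name": "step_arm", "arguments": {
  "increments": [
    [0.01,0,0,-0.001,0],
    [0.01,0,0,-0.001,0],
    [0.01,0,0,-0.001,0],
    [0.01,0,0,-0.001,0],
    [0.01,0,0,0,0],
    [0.01,0,0,0,0]
  ]
}}

```text
clock: 10.2
position: [0.464, -0.1898, 0.1073]
ee_rot: [0.702, 0.088, -0.702, 0.088]
ft_force: [0.0, -0.5, 2.4]
grip_width: 0.279
```

>>> {"name": "step_arm", "arguments": {
  "increments": [
    [0.01,0,0,-0.001,0],
    [0.01,0,0,-0.001,0],
    [0.01,0,0,0,0],
    [0.01,0,0,0,0]
  ]
}}

```text
clock: 10.53
position: [0.464, -0.1898, 0.1053]
ee_rot: [0.702, 0.088, -0.702, 0.088]
ft_force: [0.2, 0.5, 3.8]
grip_width: 0.285
```

>>> {"name": "step_arm", "arguments": {
  "increments": [
    [0.01,0,0,-0.0005,0],
    [0.01,0,0,-0.0005,0],
    [0.01,0,0,-0.0005,0],
    [0.01,0,0,0,0],
    [0.01,0,0,0,0]
  ]
}}

```text
clock: 10.95
position: [0.464, -0.1898, 0.1039]
ee_rot: [0.702, 0.088, -0.702, 0.088]
ft_force: [0.2, 0.6, 4.7]
grip_width: 0.284
```

>>> {"name": "step_arm", "arguments": {
  "increments": [
    [0.01,0,0,-0.0005,0],
    [0.01,0,0,-0.0005,0],
    [0.01,0,0,-0.0005,0],
    [0.01,0,0,0,0],
    [0.01,0,0,0,0]
  ]
}}

```text
clock: 11.37
position: [0.464, -0.1898, 0.1023]
ee_rot: [0.702, 0.088, -0.702, 0.088]
ft_force: [-0.1, -0.2, 4.4]
grip_width: 0.281
```

>>> {"name": "step_arm", "arguments": {
  "increments": [
    [0.01,0,0,-0.0005,0],
    [0.01,0,0,-0.0005,0],
    [0.01,0,0,-0.0005,0],
    [0.01,0,0,0,0],
    [0.01,0,0,0,0]
  ]
}}

```text
clock: 11.78
position: [0.464, -0.1898, 0.1009]
ee_rot: [0.702, 0.088, -0.702, 0.088]
ft_force: [-0.1, 0.9, 4.7]
grip_width: 0.278
```

>>> {"name": "step_arm", "arguments": {
  "increments": [
    [0.01,0,0,-0.0005,0],
    [0.01,0,0,-0.0005,0],
    [0.01,0,0,-0.0005,0],
    [0.01,0,0,0,0],
    [0.01,0,0,0,0]
  ]
}}

```text
clock: 12.2
position: [0.4643, -0.1898, 0.1001]
ee_rot: [0.702, 0.088, -0.701, 0.088]
ft_force: [-1.9, 0.5, 11.5]
grip_width: 0.279
```

>>> {"name": "step_arm", "arguments": {
  "increments": [
    [0.01,0,0,-0.0004,0],
    [0.01,0,0,0,0],
    [0.01,0,0,0,0],
    [0.01,0,0,0,0]
  ]
}}

```text
clock: 12.53
position: [0.4644, -0.1898, 0.0999]
ee_rot: [0.702, 0.088, -0.701, 0.088]
ft_force: [-2.1, 0.9, 12.8]
grip_width: 0.28
```

>>> {"name": "step_arm", "arguments": {
  "increments": [
    [0.01,0,0,-0.0004,0],
    [0.01,0,0,0,0],
    [0.01,0,0,0,0],
    [0.01,0,0,0,0]
  ]
}}

```text
clock: 12.87
position: [0.4645, -0.1898, 0.0997]
ee_rot: [0.702, 0.087, -0.701, 0.088]
ft_force: [-3.2, 1.1, 15.4]
grip_width: 0.285
```

Run:
```python
from h import *
o=monitor.get_obs(); C=np.array(o["position"]); print(np.round(C,4),np.round(o["ft_force"],1),np.round(o["torque"],2))
z0=C[2]-.0786
for n in("scene","wrist"):
    p=camera(n); W=pts(p); v=p["range_z"]>0
    d=np.hypot(W[...,0]-C[0],W[...,1]-C[1])
    for nm,lo,hi in(("lo",.055,.068),("mid",.068,.085),("hi",.1,.122)):
        m=v&(d<.02)&(W[...,2]>z0+lo)&(W[...,2]<z0+hi)
        c=p["color"].astype(int); m&=c[...,2]>c[...,0]+40
        if m.sum()>10: print(n,nm,m.sum(),circ(W[m],.013))
```

```text
[ 0.4645 -0.1898  0.0997] [-3.2  1.1 15.4] [ 0.57  0.85 -0.01]
scene lo 42 [ 0.465  -0.1912  0.013 ]
scene mid 60 [ 0.4648 -0.1907  0.013 ]
scene hi 86 [ 0.4647 -0.1902  0.013 ]
wrist hi 39 [ 0.4639 -0.1907  0.013 ]
```

>>> {"name": "step_arm", "arguments": {
  "increments": [
    [0.01,0,0,0,0],
    [0.01,0,0,0,0],
    [0.01,0,0,0,0],
    [0.01,0,0,0,0],
    [0.01,0,0,0,0],
    [0.01,0,0,0,0],
    [0.01,0,0,0,0],
    [0.01,0,0,0,0],
    [0.01,0,0,0,0],
    [0.01,0,0,0,0],
    [0.01,0,0,0,0],
    [0.01,0,0,0,0]
  ]
}}

```text
clock: 13.97
position: [0.4645, -0.1898, 0.0997]
ee_rot: [0.702, 0.087, -0.701, 0.088]
ft_force: [-1.8, 1.4, 15.3]
grip_width: 0.279
```

>>> {"name": "step_arm", "arguments": {
  "increments": [
    [0.01,0,0,0,0],
    [0.01,0,0,0,0],
    [0.01,0,0,0,0],
    [0.01,0,0,0,0],
    [0.01,0,0,0,0],
    [0.01,0,0,0,0],
    [0.01,0,0,0,0],
    [0.01,0,0,0,0],
    [0.01,0,0,0,0],
    [0.01,0,0,0,0],
    [0.01,0,0,0,0],
    [0.01,0,0,0,0]
  ]
}}

```text
clock: 14.97
position: [0.4645, -0.1898, 0.0997]
ee_rot: [0.702, 0.087, -0.701, 0.088]
ft_force: [-2.3, 1.7, 15.7]
grip_width: 0.285
```

>>> {"name": "step_arm", "arguments": {
  "increments": [
    [0.01,0,0,0,0],
    [0.01,0,0,0,0],
    [0.01,0,0,0,0],
    [0.01,0,0,0,0],
    [0.01,0,0,0,0],
    [0.01,0,0,0,0],
    [0.01,0,0,0,0],
    [0.01,0,0,0,0],
    [0.01,0,0,0,0]
  ]
}}

```text
clock: 15.72
position: [0.4645, -0.1898, 0.0997]
ee_rot: [0.702, 0.087, -0.701, 0.088]
ft_force: [-3.2, 1.8, 15.8]
grip_width: 0.282
```

>>> {"name": "step_arm", "arguments": {
  "increments": [
    [0.01,0,0,0.0005,0],
    [0.01,0,0,0.0005,0],
    [0.01,0,0,0.001,0],
    [0.01,0,0,0.001,0],
    [0.01,0,0,0.001,0],
    [0.01,0,0,0.001,0],
    [0.01,0,0,0.001,0],
    [0.01,0,0,0.0015,0],
    [0.01,0,0,0.0015,0],
    [0.01,0,0,0.002,0],
    [0.01,0,0,0.002,0],
    [0.01,0,0,0.002,0]
  ]
}}

```text
clock: 16.72
position: [0.4636, -0.1896, 0.1135]
ee_rot: [-0.701, -0.088, 0.702, -0.088]
ft_force: [0.5, -0.1, -2.4]
grip_width: 0.28
```

>>> {"name": "step_arm", "arguments": {
  "increments": [
    [0.01,0,0,0.0025,0],
    [0.01,0,0,0.0025,0],
    [0.01,0,0,0.005,0],
    [0.01,0,0,0.01,0],
    [0.01,0,0,0.02,0],
    [0.01,0,0,0.025,0],
    [0.01,0,0,0.02,0],
    [0.01,0,0,0.005,0],
    [0.01,0,0,0,0],
    [0.01,0,0,0,0]
  ]
}}

```text
clock: 17.55
position: [0.4637, -0.1897, 0.2031]
ee_rot: [-0.702, -0.088, 0.702, -0.088]
ft_force: [-0.3, -0.7, -2.2]
grip_width: 0.283
```

>>> {"name": "step_arm", "arguments": {
  "increments": [
    [0.01,0.001,0.0115,0,0],
    [0.01,0.002,0.022,0,0],
    [0.01,0.002,0.025,0,0],
    [0.01,0.002,0.025,0,0],
    [0.01,0.002,0.025,0,0],
    [0.01,0.002,0.025,0,0],
    [0.01,0.002,0.025,0,0],
    [0.01,0.002,0.025,0,0],
    [0.01,0.002,0.025,0,0],
    [0.01,0.002,0.022,0,0],
    [0.01,0,0.015,0,0],
    [0.01,0,0.006,0,0]
  ]
}}

```text
clock: 18.55
position: [0.4818, 0.0652, 0.2025]
ee_rot: [-0.701, -0.09, 0.702, -0.089]
ft_force: [-0.2, 0.6, -1.8]
grip_width: 0.282
```

Run:
```python
from h import *
o=monitor.get_obs(); C=np.array(o["position"]); print(np.round(C,4),np.round(o["ft_force"],1))
z0=C[2]-.0786; im=[]
for n in("scene","top","wrist"):
    p=camera(n); W=pts(p); v=p["range_z"]>0; im.append(p["color"])
    d=np.hypot(W[...,0]-.4635,W[...,1]+.188)
    c=p["color"].astype(int)
    m=v&(d<.026)&(W[...,2]<.05)&(c[...,0]>c[...,2]+30)
    if m.sum()>20:
        A=np.c_[W[m][:,:2]-[.463,-.187],np.ones(m.sum())]; s=np.linalg.lstsq(A,W[m][:,2],rcond=None)[0]; print(n,"plate",m.sum(),np.round(s,4))
    d=np.hypot(W[...,0]-.4825,W[...,1]-.062)
    m=v&(d<.041)&(d>.026)&(W[...,2]>.009)&(W[...,2]<.018)
    if m.sum()>10: print(n,"holder",m.sum(),circ(W[m],.0325),circ(W[m]))
    d=np.hypot(W[...,0]-C[0],W[...,1]-C[1])
    for nm,lo,hi,r in(("disc",0.001,.011,.025),("disctop",.009,.017,.02),("handlelo",.052,.068,.013),("handlehi",.1,.122,.013)):
        m=v&(d<.035)&(W[...,2]>z0+lo)&(W[...,2]<z0+hi)
        if m.sum()>10: print(n,nm,m.sum(),circ(W[m],r))
cv2.imwrite("pics/f.png",np.hstack([cv2.resize(im[0][80:280,100:300,::-1],(400,400)),cv2.resize(im[2][100:300,250:450,::-1],(400,400))]))
```

```text
[0.4818 0.0652 0.2025] [-0.2  0.6 -1.8]
scene holder 83 [0.4823 0.0598 0.0325] [0.4822 0.0597 0.0314]
scene disc 101 [0.482  0.0655 0.025 ]
scene disctop 86 [0.484  0.0675 0.02  ]
scene handlelo 58 [0.482  0.0645 0.013 ]
scene handlehi 171 [0.4808 0.0605 0.013 ]
top plate 317 [0.0032 0.0135 0.0329]
top holder 83 [0.4829 0.0632 0.0325] [0.4822 0.0623 0.0316]
top disc 39 [0.485  0.0682 0.025 ]
top disctop 98 [0.482  0.0656 0.02  ]
wrist plate 699 [-0.0104  0.0026  0.0325]
wrist holder 474 [0.4833 0.0622 0.0325] [0.4844 0.0624 0.0315]
wrist disc 205 [0.4809 0.0634 0.025 ]
wrist disctop 1754 [0.4804 0.0628 0.02  ]
wrist handlelo 336 [0.4816 0.0627 0.013 ]
wrist handlehi 2756 [0.4829 0.0627 0.013 ]
```

View pics/f.png

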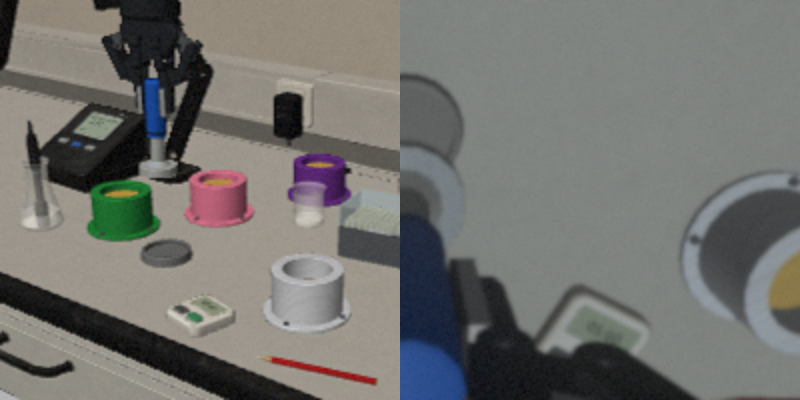

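The crops show the plate down in the bore and the neighbouring things unmoved. The plate fit gives about 0.014 rad of tilt, so it is level. The tamper is over the holder, and I'll lower it now.

>>> {"name": "step_arm", "arguments": {
  "increments": [
    [0.01,0,0.0005,0,0],
    [0.01,0,0,-0.01,0],
    [0.01,0,0,-0.02,0],
    [0.01,0,0,-0.025,0],
    [0.01,0,0,-0.02,0],
    [0.01,0,0,-0.015,0],
    [0.01,0,0,-0.01,0],
    [0.01,0,0,-0.007,0],
    [0.01,0,0,-0.005,0],
    [0.01,0,0,-0.003,0],
    [0.01,0,0,0,0],
    [0.01,0,0,0,0]
  ]
}}

```text
clock: 19.7
position: [0.4833, 0.0623, 0.089]
ee_rot: [0.702, 0.088, -0.701, 0.088]
ft_force: [0.1, 0.6, -2.4]
grip_width: 0.283
```

>>> {"name": "step_arm", "arguments": {
  "increments": [
    [0.01,0,0,-0.0005,0],
    [0.01,0,0,-0.0005,0],
    [0.01,0,0,-0.0005,0],
    [0.01,0,0,0,0],
    [0.01,0,0,0,0]
  ]
}}

```text
clock: 20.12
position: [0.483, 0.0622, 0.0871]
ee_rot: [0.702, 0.088, -0.702, 0.088]
ft_force: [-0.4, 0.0, -1.4]
grip_width: 0.281
```

>>> {"name": "step_arm", "arguments": {
  "increments": [
    [0.01,0,0,-0.0005,0],
    [0.01,0,0,-0.0005,0],
    [0.01,0,0,-0.0005,0],
    [0.01,0,0,-0.0005,0],
    [0.01,0,0,-0.0005,0],
    [0.01,0,0,0,0],
    [0.01,0,0,0,0]
  ]
}}

```text
clock: 20.7
position: [0.4829, 0.0622, 0.0845]
ee_rot: [-0.702, -0.088, 0.702, -0.088]
ft_force: [0.1, 0.5, -2.4]
grip_width: 0.282
```

>>> {"name": "step_arm", "arguments": {
  "increments": [
    [0.01,0,0,-0.0005,0],
    [0.01,0,0,-0.0005,0],
    [0.01,0,0,0,0],
    [0.01,0,0,0,0]
  ]
}}

```text
clock: 21.03
position: [0.4831, 0.0623, 0.0837]
ee_rot: [0.702, 0.088, -0.702, 0.088]
ft_force: [-0.3, 0.5, 0.5]
grip_width: 0.278
```

Contact has started at the original height. One more half-millimetre, then a slow release.

>>> {"name": "step_arm", "arguments": {
  "increments": [
    [0.01,0,0,-0.0004,0],
    [0.01,0,0,0,0],
    [0.03,0,0,0,0],
    [0.035,0,0,0,0],
    [0.045,0,0,0,0],
    [0.06,0,0,0,0],
    [0.0854,0,0,0,0],
    [0.0854,0,0,0,0],
    [0.0854,0,0,0,0],
    [0.0854,0,0,0,0],
    [0.0854,0,0,0,0]
  ]
}}

```text
clock: 21.95
position: [0.4829, 0.0622, 0.0831]
ee_rot: [0.702, 0.088, -0.702, 0.088]
ft_force: [0.5, 0.3, -0.6]
grip_width: 1.004
```

>>> {"name": "step_arm", "arguments": {
  "increments": [
    [0.0854,0,0,0.01,0],
    [0.0854,0,0,0.02,0],
    [0.0854,0,0,0.03,0],
    [0.0854,0,0,0.035,0],
    [0.0854,0,0,0.035,0],
    [0.0854,0,0,0.02,0],
    [0.0854,0,0,0.005,0],
    [0.0854,0,0,0,0],
    [0.0854,0,0,0,0],
    [0.0854,0,0,0,0]
  ]
}}

```text
clock: 22.78
position: [0.4822, 0.0621, 0.2369]
ee_rot: [-0.701, -0.088, 0.702, -0.088]
ft_force: [-0.2, -0.0, -0.1]
grip_width: 0.999
```

Run:
```python
from h import *
o=monitor.get_obs(); print(np.round(o["position"],4),np.round(o["ft_force"],1))
im=[]
for n in("scene","top","wrist"):
    p=camera(n); W=pts(p); v=p["range_z"]>0; im.append(p["color"])
    c=p["color"].astype(int); d=np.hypot(W[...,0]-.4635,W[...,1]+.188)
    m=v&(d<.026)&(W[...,2]<.05)&(c[...,0]>c[...,2]+30)
    if m.sum()>20:
        A=np.c_[W[m][:,:2]-[.463,-.187],np.ones(m.sum())]; s=np.linalg.lstsq(A,W[m][:,2],rcond=None)[0]; print(n,"plate",m.sum(),np.round(s,4))
    d=np.hypot(W[...,0]-.483,W[...,1]-.062)
    m=v&(d<.041)&(d>.026)&(W[...,2]>.0075)&(W[...,2]<.0145)
    if m.sum()>10: print(n,"holder",m.sum(),circ(W[m],.0325))
    for nm,lo,hi,r in(("disctop",.0155,.02,.02),("handlelo",.06,.075,.013),("handlehi",.1,.122,.013),("top",.124,.136,None)):
        m=v&(d<.025)&(W[...,2]>lo)&(W[...,2]<hi)
        if m.sum()>10: print(n,nm,m.sum(),np.median(W[m],0).round(4),circ(W[m],r))
cv2.imwrite("pics/g.png",np.hstack([cv2.resize(im[0][80:280,100:300,::-1],(400,400)),cv2.resize(im[2][50:250,130:330,::-1],(400,400))]))
```

```text
[0.4822 0.0621 0.2369] [-0.2 -0.  -0.1]
scene holder 92 [0.4831 0.0601 0.0325]
scene disctop 46 [0.4754 0.0529 0.0166] [0.4858 0.0646 0.02  ]
scene handlelo 51 [0.4737 0.0532 0.0671] [0.4832 0.0622 0.013 ]
scene handlehi 77 [0.474  0.0539 0.1112] [0.4831 0.0623 0.013 ]
scene top 33 [0.4794 0.0585 0.1284] [0.4795 0.0597 0.0092]
top plate 317 [-0.0106  0.0076  0.0331]
top holder 81 [0.4835 0.0629 0.0325]
top disctop 105 [0.4759 0.0526 0.018 ] [0.4826 0.0648 0.02  ]
top handlelo 12 [0.4774 0.0529 0.066 ] [0.4819 0.0637 0.013 ]
top handlehi 17 [0.4748 0.0529 0.1108] [0.4817 0.0637 0.013 ]
top top 67 [0.4797 0.0621 0.1299] [0.4789 0.0618 0.0077]
wrist plate 658 [-0.0092  0.0059  0.0326]
wrist holder 487 [0.4837 0.0623 0.0325]
wrist disctop 554 [0.4926 0.0664 0.0172] [0.482  0.0622 0.02  ]
wrist handlelo 58 [0.4937 0.0648 0.0673] [0.4825 0.0626 0.013 ]
wrist handlehi 116 [0.4939 0.0658 0.1116] [0.4824 0.0626 0.013 ]
wrist top 560 [0.4843 0.063  0.1297] [0.484  0.0629 0.0088]
```

View pics/g.png

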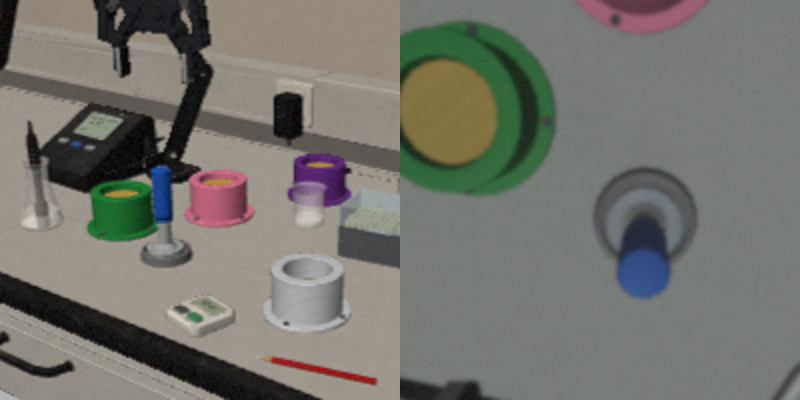

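The tamper stands upright, centred in the holder to about 2 mm, with its top at 0.130 m. The plate is level to about 0.013 rad, nothing else has moved, and the arm is clear.

```bash
python3 -c "
from workcell import ticket; print(ticket.hand_in())"
```

```text
the job is handed in; nothing more can be done
None
```

I pressed the brass plate level, returned the tamper to its grey holder, and handed the job in at about 23 s. The hand-in gave no verdict.

- **Press:** The plate met its stop about 12 mm down. I held it there for about 2.9 s. The wrist read 15.3–15.8 N, which is about 17.5 N on the plate once the tamper's weight is added. No reading between moves came near 35 N.
- **Side force:** A small sideways force of 2–3 N showed during the hold. The tamper stayed within about 0.02 rad of upright.
- **Tamper:** It stands upright and released in the recess, within about 2 mm of the centre. Its top is at 0.130 m, as expected for a tamper seated on the holder floor.
- **Plate:** Its tilt is about 0.011–0.013 rad by both the top and wrist cameras.
- **Surroundings:** The timer, pencil and beaker look unmoved in the final picture. I did not measure their positions again, and the petri dish was outside that crop; the arm did not go near it.

The cameras disagreed by 2–4 mm on the cell's position and by 2–3 mm on the holder's, so I used averages for both.

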